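Close and latch the emergency drug case

ROBOT

A 6-joint arm with a two-finger parallel gripper is mounted at the origin on a cart in front of the work surface, level with it; the furniture and walls round the work are solid. World frame = base frame: x ahead of the robot, y to its left, z up, the work surface at z = 0. Lengths are in m, angles in rad, forces in N, time in s.
With the tool pointing down it reaches from about 0.35 to 0.875 m from the base axis. Payload 4.2 kg.
Tool frame: the origin (TCP) lies on the centre line of the jaws, within the pads' length; the fingertips stand 19 mm ahead of it and the grasp point (between the pads) is the TCP; z points along the fingers, y is the line along which they close (so a half turn about z gives the same grasp; the last joint's range is limited). The gripper opens to 85 mm and grips with 20 to 120 N. Pads are 22 mm wide; open, the fingers measure 114 mm over their backs; the gripper's body (76 mm by 85 mm) begins 54 mm behind the grasp point. The pads swing forward as they close: fully open they stand 13 mm farther back than shut.
Start: joints at [0.259, 0.385, 0.008, 0, -1.194, -0.259], TCP at [0.625, 0, 0.25] pointing down, gripper open.
Joint ranges: [-3.14, 3.14], [-1.21, 2.06], [-1.07, 1.41], [-3.16, 2.05], [-2.99, -0.16], [-3.1, 3.1]. Speed limits (rad/s): [2.79, 2.79, 3.14, 3.14, 3.14, 3.14].

INTERFACE

Orientations are given as a 3x3 rotation matrix whose columns are the frame's x, y, z axes.
In Python, from bench import * gives the robot as it stands.
- The arm moves only by the tool step_arm, never from a script. Its argument "moves" is a list that holds one entry, the list of rows, each a list of 5 numbers: the shift along the world's x, y, z each as a share of 300 mm, from -1 to 1, then the turn about the world's z as a share of 360 degrees, from -1 to 1, then the opening, from -1 (shut) to 1 (fully open). In form: [[[tx, ty, tz, spin, jaw], ...]]. A call has 1 to 5 rows; each row is the pose to reach, as a shift and turn from the pose commanded when the call began, turning the shorter way round; what a row does not reach only later rows make up. A row lasts 1/10 s, in which the tool goes at most 50 mm and 8.59 degrees, less where a joint would pass 70% of its speed; a pose out of reach is approached as far as the arm can. A call with a number of a shift or a turn outside -1 to 1 is refused whole. A call with a gripper value outside its range is refused whole. The fingers move at their own pace and stop on an object; "grip_force" is the grip in N (left out, the last holds). Time passes only in rows, so rows that repeat a pose let the fingers close. It gives the time, the measured TCP pose, the force, the opening and the grip force at its end, in the units of the state.
- get_obs(): the state, without advancing time (a new reading comes with each control period).
- camera(name): name is "scene" or "side" or "wrist"; returns (picture, depth): 420x560x3 uint8, red, green, blue; 420x560 float32, m along the optical axis (not along the pixel's ray), 0 where there is no reading.
- camera_model(name): a dict with "fovy" (degrees; the focal length in pixels is half the picture's height over the tangent of half this angle, whatever the lens; pixels are square), "cx", "cy" (the principal point, pixels), "rvec" (rotation vector, rad) and "tvec" (3), from world to camera coordinates, as OpenCV has them. Camera axes: x right, y down, z forward; pixel columns grow to the right and rows downward; lengths in m; the calibration is good to about 2 mm. A picture is of the moment at which its call begins: read the wrist's pose just before it. camera_model takes no time and is no camera call; for the wrist camera it gives the pose at the moment of the call.
- sign_off(): hands the job in; it is judged then, once.
The state is a dict: "t": time; "joints": joint angles; "qvel": joint speeds; "joint_efforts": joint torques, N m; "eef_pos": TCP position; "eef_rot": TCP orientation; "contact_force": force on the tool from outside, world axes, zero at the start; "moment": the same for the moment, N m; "width": finger opening in m; "gripper_force": force on a finger pad.
Only numpy, scipy, OpenCV 4.12 (cv2) and the standard library are available. Lean on these libraries where they do the work, as an engineer would, in place of code of your own. Each camera call takes 0.05 s, during which the arm holds its last target. There are 200 camera calls.

TASK

The emergency drug case has been restocked and must go back in service: swing its lid down, bring the wire loop of the draw latch over the hook-shaped keeper on the lid's front (raise the lever until the loop reaches over), then press the lever down flat against the case until it snaps over centre and holds the lid tight on its seal. The stock is glass, so never lean on the lid with more than a firm thumb's push (35 N), and leave the things around the case where they are.

Things in the scene. Friction and masses are not known exactly. Their poses are not given: they have to be found in the camera images.
- case: Fixed bare-aluminium case, 130 (x, depth) x 190 (y, width) mm, walls 86 mm high, 96 mm to the top of the shut lid. Origin: centre of its underside on the worktop. Its -x side is the front, which carries the draw latch in the middle (y = 0); the lid's hinge is on the +x side.
- lid (a joint): Lid angle, rad: 0 = pressed fully home on its seal, grows as it opens (1.5 at most). The hinge is stiff, so the lid stays where it is left. Lying on the relaxed rubber seal it reads about 0.027 (front edge 3.5 mm high); latched about 0.006.
- lid_edge (a point): Middle of the lid's front upper edge: 136 mm in -x and 12 mm in z from the hinge axis when shut. The lid is a 134 x 194 mm pan, 20 mm deep, of 4 mm sheet on top.
- lid_hinge (a point): Middle of the lid's hinge axis, which runs along the case's y, 69 mm behind the case's centre and 84 mm up.
- keeper (a point): Seat in the keeper on the lid's front: centre of the crossbar when latched. The keeper is a steel hook 30 mm wide (y) that sticks out 14.5 mm from the lid's front: a shelf 2 mm below this point, an upturned lip 2 to 4 mm in front of it that rises 4.5 mm above it, and behind it a slope up to the lid. The trough is open at the top, 12 mm wide there.
- lever (a joint): Angle of the latch lever, rad: 0 = hanging flat along the case's front (shut), 1.57 = straight out to the front, 2.5 = fully up. Stays where it is left. With the loop hooked in it grows stiff from 1.4, needs some 9 N at 30 mm from its pivot near 0.9, and past its dead centre (0.4) snaps shut by itself. Shutting without resistance means that the loop missed the keeper.
- lever_tip (a point): Free end of the lever, a steel plate 26 mm wide (y), 3 mm thick, 40 mm long from its pivot, with an 8 mm thumb lip at the end that points to the front when the lever is shut and up when it is open.
- lever_hinge (a point): Middle of the lever's pivot axis (along the case's y), 16 mm in front of the case's wall, 50 mm up.
- loop (a joint): Angle of the wire loop relative to the lever, rad: 0 = shut position (pointing up while the lever points down), 2.86 = folded back, resting on the lever's thumb lip. It swings freely: tipped towards the lid it leans there, else it falls back. Its pivot is on the lever, 10 mm from the lever's pivot towards the tip. Lever minus loop = its lean from upright towards the lid.
- loop_bar (a point): Middle of the loop's crossbar. The loop is 4 mm steel wire, 44 mm wide (y) overall, 36 mm inside, 41 mm from its pivot to the crossbar. With the lever below about 2.05 the crossbar is too low and only leans on the outside of the keeper's lip; with the lever raised above about 2.1 it passes over the lip and drops into the trough.
- oximeter: Bystander: blue and grey finger oximeter, 34x58x31 mm, origin under its centre.
- tape: Bystander: white roll of surgical tape lying flat, 76 mm across, 25 mm high, origin under its centre.
- carton: Bystander: white carton 53x88x30 mm, origin under its centre.

How it is judged:
At the end, for the whole second after the job is handed in: The lid is drawn down on its seal (lid joint below 0.013 rad), the loop's crossbar lies in the keeper (within 4 mm of its seat) and the lever is flat against the front (below 0.08 rad), all at rest with the robot clear (value of joint lid below 0.013 rad and value of joint lever below 0.08 rad and distance between loop_bar and keeper below 0.004 m and velocity of joint lid between -0.1 and 0.1 rad/s and velocity of joint lever between -0.1 and 0.1 rad/s); the robot touches nothing.
It fails at once if the lid is pushed with more than 35 N (contact force between any of the fingers, the arm and lid above 35 N).
It fails at once if a bystander (oximeter, tape roll, carton) is moved by more than 20 mm (distance of any of oximeter, tape, carton from where it was at the start of the episode above 0.02 m).
It also fails if it takes over 58 s, if anything falls off the work surface, if the arm or the gripper's body presses on something with over 40 N, if the wrist force passes 120 N, or if a joint passes its speed limit or range.

## Working session

There is one attempt and no reset: what is moved stays moved. The work goes in short steps, Python scripts to look and compute and a tool call to move; the robot and the scene stay as the last step left them, time stands still between calls to the robot, and variables do not carry over. Pictures are saved under pics/ and viewed, at most 10 in all, crops included, and the job is handed in when it is done.

Besides the shell and the picture viewer there is one more tool, called after ">>>" as name(argument=value, ...), one argument or row to a line, values as JSON. step_arm: Moves the arm, as the interface text tells. Shift numbers are shares of 300 mm and turn numbers shares of 360 degrees, none past 1 either way. Its arguments: {"type":"object","properties":{"moves":{"type":"array"},"grip_force":{"type":"number"}},"required":["moves"]}

```bash
mkdir -p pics; cat > h.py <<'E'
from bench import *
import numpy as np, cv2
def cam(n):
    m=camera_model(n); p,d=camera(n)
    return p,d,m
def pts(d,m):
    h,w=d.shape; f=h/2/np.tan(np.radians(m['fovy'])/2)
    R=cv2.Rodrigues(np.array(m['rvec'],float))[0]; t=np.array(m['tvec'],float).ravel()
    u,v=np.meshgrid(np.arange(w),np.arange(h))
    c=np.stack([(u-m['cx'])/f*d,(v-m['cy'])/f*d,d],-1)
    P=(c-t)@R; P[d<=0]=np.nan
    return P
E
python3 - <<'E'
from h import *
o=get_obs(); print(o['t'],o['eef_pos'],o['eef_rot'],o['width'])
for n in ['scene','side']:
    p,d,m=cam(n); np.savez(n+'0.npz',P=pts(d,m),p=p); print(n,m)
    cv2.imwrite(f'pics/{n}0.png',p[:,:,::-1])
E
```

```text
0.0 [6.24456422e-01 2.58988302e-05 2.49223775e-01] [[-1.81925283e-04 -9.99997683e-01 -2.14484177e-03]
 [-9.99999980e-01  1.82102555e-04 -8.24557675e-05]
 [ 8.28461576e-05  2.14482673e-03 -9.99997696e-01]] 0.08564119113440513
scene {'fovy': 46.074578843211654, 'cx': 277.5147920214888, 'cy': 212.0297848714609, 'rvec': array([ 2.10111819, -0.49345883,  0.26927928]), 'tvec': array([-0.57206594,  0.18935817,  1.05716055])}
side {'fovy': 56.30147108374783, 'cx': 276.98751563086864, 'cy': 206.06887980717102, 'rvec': array([ 0.14387389, -2.53113848,  1.72886205]), 'tvec': array([0.5674082 , 0.13942462, 0.90143385])}
```

View pics/scene0.png

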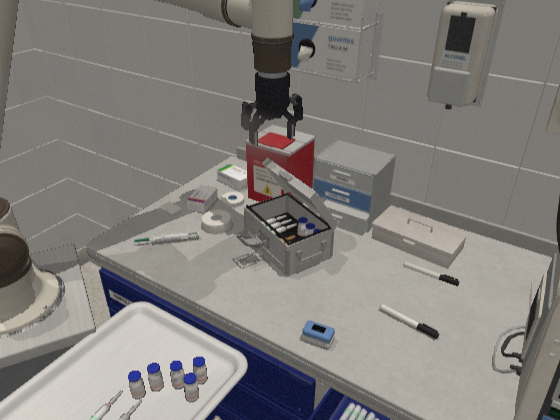

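View pics/side0.png

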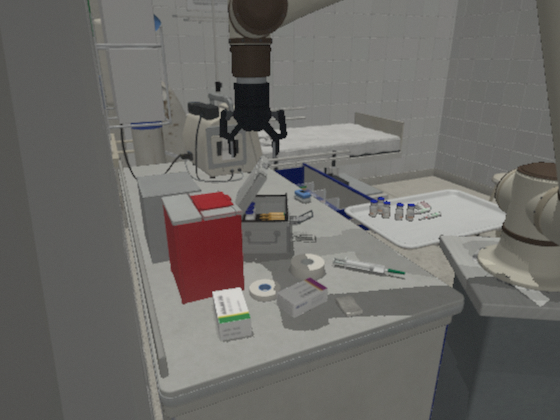

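The scene picture shows the case at about (290,235), its lid open to about (290,180) and the lever and loop at about (250,240). The sharps box is at (280,165), the tape at (215,220), and the oximeter at (318,333). The side picture shows the case at about (268,230) and the latch at (303,228). Next I measure.

```bash
python3 - <<'E'
from h import *
z=np.load('scene0.npz');P=z['P'];p=z['p']
for u,v in [(245,205),(276,250),(331,230),(279,273),(332,247),(270,165),(320,200),(328,212),(246,240),(250,245),(262,240),(245,262),(215,220),(318,333)]:
    print(u,v,P[v,u].round(3))
big=cv2.resize(p[140:290,170:370],None,fx=4,fy=4,interpolation=cv2.INTER_CUBIC)
cv2.imwrite('pics/c1.png',big[:,:,::-1])
w,d,m=cam('wrist'); Q=pts(d,m); np.savez('wrist0.npz',P=Q,p=w); cv2.imwrite('pics/w0.png',w[:,:,::-1])
E
```

```text
245 205 [ 0.603  0.131 -0.001]
276 250 [ 0.56  -0.15   0.048]
331 230 [ 0.686 -0.181  0.084]
279 273 [ 0.557 -0.172 -0.003]
332 247 [ 0.691 -0.183  0.035]
270 165 [ 0.606 -0.026  0.198]
320 200 [ 0.649 -0.185  0.177]
328 212 [ 0.672 -0.184  0.139]
246 240 [ 0.509 -0.097  0.058]
250 245 [ 0.506 -0.128  0.066]
262 240 [ 0.551 -0.095  0.043]
245 262 [ 0.502 -0.103  0.   ]
215 220 [0.497 0.084 0.009]
318 333 [ 0.527 -0.397  0.03 ]
```

View pics/c1.png

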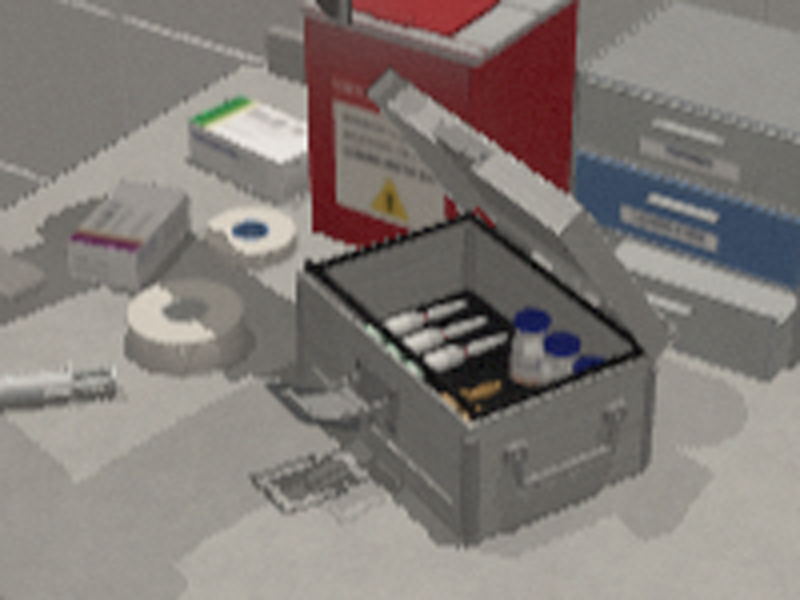

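View pics/w0.png

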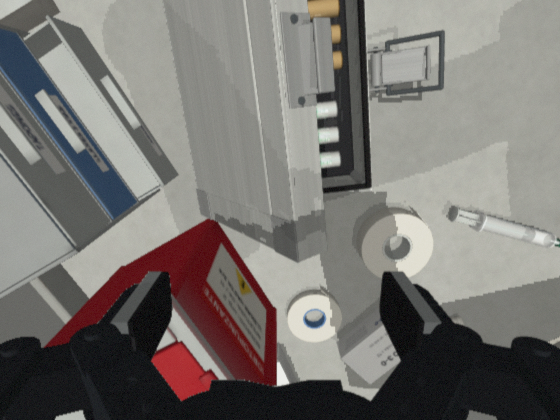

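The crop shows the lever sticking out to the front with the loop folded back on it. The wrist picture has image right = −x and up = −y. In it the keeper is at about (318,58), the lever at (370–432,65), the crossbar at about (442,62), the case's front edge at column 370, the case's left end at row 188, and the tape at (397,245).

```bash
python3 - <<'E'
from h import *
z=np.load('wrist0.npz');P=z['P']
for n,u,v in [('rimF',362,20),('rimF',363,110),('rimF',363,165),('rimcorner',367,185),('rimL',345,184),('lidedge',320,180),('lidedge',310,240),('lidtop',250,40),('lidtop',250,150),('lidcornerF',298,255),('lidback',180,40),('lidback',205,200),('keeper',325,55),('keepbase',296,60),('keepU',325,20),('keepL',325,92),('lever',375,65),('lever',405,65),('lever',426,65),('lip',432,65),('levU',405,50),('levL',405,78),('bar',443,60),('loopU',425,37),('loopL',425,90),('tape',380,240)]:
    print(n,u,v,P[v,u].round(4))
Q=np.load('scene0.npz')['P'].reshape(-1,3); Q=np.vstack([Q,P.reshape(-1,3),np.load('side0.npz')['P'].reshape(-1,3)])
Q=Q[np.isfinite(Q).all(1)]
f=Q[(abs(Q[:,0]-.56)<.015)&(Q[:,2]>.015)&(Q[:,2]<.04)&(Q[:,1]>-.16)&(Q[:,1]<.02)]
a=np.polyfit(f[:,1],f[:,0],1);print('front wall',len(f),a,np.polyval(a,-.08),np.std(f[:,0]-np.polyval(a,f[:,1])))
for s in (-.175,.015):
    e=Q[(abs(Q[:,1]-s)<.02)&(Q[:,2]>.02)&(Q[:,2]<.075)&(Q[:,0]>.58)&(Q[:,0]<.67)]
    if len(e)>20: print('end',s,len(e),np.polyfit(e[:,0],e[:,1],1),np.median(e[:,1]))
l=Q[(Q[:,0]>.57)&(Q[:,0]<.72)&(Q[:,2]>.105)&(Q[:,2]<.22)&(Q[:,1]>-.16)&(Q[:,1]<-.0)]
print('lid',len(l),l.max(0),l.min(0)); 
for zz in np.arange(.11,.22,.01):
    k=l[abs(l[:,2]-zz)<.005]
    if len(k):print(zz.round(3),len(k),np.percentile(k[:,0],[2,50,98]).round(3))
E
```

```text
rimF 362 20 [ 0.5643 -0.1291  0.0958]
rimF 363 110 [ 0.559  -0.0684  0.0941]
rimF 363 165 [ 0.5489 -0.0218  0.0649]
rimcorner 367 185 [ 0.5522 -0.0109  0.0953]
rimL 345 184 [ 0.5625 -0.0038  0.0595]
lidedge 320 180 [ 0.6025 -0.0355  0.1932]
lidedge 310 240 [ 0.6074 -0.0049  0.1991]
lidtop 250 40 [ 0.6373 -0.102   0.1881]
lidtop 250 150 [ 0.639  -0.0491  0.1788]
lidcornerF 298 255 [0.6138 0.0015 0.2039]
lidback 180 40 [ 0.688  -0.1134  0.1151]
lidback 205 200 [ 0.6794 -0.0022  0.108 ]
keeper 325 55 [ 0.6043 -0.0929  0.209 ]
keepbase 296 60 [ 0.616  -0.0919  0.1997]
keepU 325 20 [ 0.6045 -0.1067  0.2068]
keepL 325 92 [ 0.6037 -0.0779  0.2095]
lever 375 65 [ 0.5417 -0.1039  0.0532]
lever 405 65 [ 0.5183 -0.1034  0.0581]
lever 426 65 [ 0.5032 -0.1028  0.0636]
lip 432 65 [ 4.722e-01 -1.089e-01  1.000e-04]
levU 405 50 [ 0.5186 -0.1151  0.0556]
levL 405 78 [ 0.5173 -0.0933  0.0583]
bar 443 60 [ 0.493  -0.1058  0.0706]
loopU 425 37 [ 0.5072 -0.1232  0.0655]
loopL 425 90 [ 0.502  -0.0836  0.0644]
tape 380 240 [0.5158 0.0636 0.0255]
front wall 3829 [-0.04253268  0.55977181] 0.5631744251602133 0.006675920482699869
end -0.175 1063 [ 0.03829341 -0.20739434] -0.18546500704643928
end 0.015 1142 [ 0.08352706 -0.04785728] 0.00381363587435929
lid 31873 [ 6.95406393e-01 -4.84084708e-06  2.11958278e-01] [ 0.59627864 -0.15974497  0.10501209]
0.11 749 [0.674 0.685 0.694]
0.12 1419 [0.668 0.68  0.689]
0.13 1558 [0.661 0.673 0.682]
0.14 1696 [0.655 0.667 0.675]
0.15 1878 [0.649 0.66  0.668]
0.16 2104 [0.642 0.653 0.661]
0.17 2377 [0.635 0.646 0.654]
0.18 2661 [0.629 0.64  0.648]
0.19 4926 [0.6  0.63 0.64]
0.2 11161 [0.604 0.617 0.63 ]
0.21 1344 [0.6   0.605 0.609]
```

```bash
python3 - <<'E'
from h import *
z=np.load('wrist0.npz');P=z['P'];p=z['p']
# lid outer face plane from wrist depth
A=P[10:190,215:265].reshape(-1,3);A=A[np.isfinite(A).all(1)]
c=np.median(A,0)
for _ in range(5):
    n=np.linalg.svd(A-A.mean(0),full_matrices=False)[2][2]; r=(A-A.mean(0))@n; A=A[abs(r)<2.5*r.std()+1e-4]
n*=np.sign(n[2]);print('lid normal',n,A.mean(0),r.std(),'yaw',np.arctan2(n[1],n[0]),'angle',np.arctan2(np.hypot(n[0],n[1]),n[2]))
# rim front edge: black seal outer boundary by columns, cast on z=.088
m=camera_model('wrist');f=210/np.tan(np.radians(m['fovy'])/2);R=cv2.Rodrigues(np.array(m['rvec']))[0];t=np.array(m['tvec']).ravel();C=-R.T@t
def ray(u,v,zz):
    d=R.T@np.array([(u-m['cx'])/f,(v-m['cy'])/f,1]);return C+d*(zz-C[2])/d[2]
g=p.max(2); E=[]
for v in list(range(2,30))+list(range(105,180)):
    us=np.where(g[v,335:385]<45)[0]
    if len(us):E.append(ray(335+us.max()+.5,v,.088))
E=np.array(E);a=np.polyfit(E[:,1],E[:,0],1);r=E[:,0]-np.polyval(a,E[:,1]);k=abs(r)<.002;a=np.polyfit(E[k,1],E[k,0],1)
print('rim yaw',-np.arctan(a[0]),'x at y=-.1',np.polyval(a,-.1),k.sum(),E[k].std())
print('corner',ray(369,188,.088),'C',C)
print('loop bar ends',ray(444,32,.071),ray(442,91,.071),'lever tip corners',ray(431,45,.063),ray(431,85,.063))
# red box
hs=cv2.cvtColor(p,cv2.COLOR_RGB2HSV);
S=np.load('scene0.npz');q=cv2.cvtColor(S['p'],cv2.COLOR_RGB2HSV)
B=S['P'][((q[...,0]<6)|(q[...,0]>174))&(q[...,1]>150)];B=B[np.isfinite(B).all(1)]
print('red',np.percentile(B,[2,50,98],axis=0))
B=P[((hs[...,0]<6)|(hs[...,0]>174))&(hs[...,1]>150)];B=B[np.isfinite(B).all(1)]
print('red',np.percentile(B,[2,50,98],axis=0))
E
```

```text
lid normal [0.82086956 0.0932313  0.56345461] [ 0.6453238  -0.07299261  0.17190842] 0.0005474659516262586 yaw 0.11309165084279438 angle 0.9722348737252724
rim yaw 0.11394731811538931 x at y=-.1 0.558160991935385 103 0.26565849596141655
corner [ 0.54850248 -0.00667983  0.088     ] C [ 0.62577707 -0.07317301  0.37276178]
loop bar ends [ 0.49516902 -0.12577781  0.071     ] [ 0.49098504 -0.08264327  0.071     ] lever tip corners [ 0.50083004 -0.11775893  0.063     ] [ 0.49709298 -0.08759131  0.063     ]
red [[0.62554527 0.04303662 0.01079265]
 [0.71223563 0.09422017 0.12591389]
 [0.79758226 0.15736011 0.18528353]]
red [[0.62803115 0.04336965 0.00942871]
 [0.68765298 0.0853785  0.11983891]
 [0.79871819 0.15729712 0.1848886 ]]
```

>>> step_arm(
  moves=[
    [[0.1,0,0.1,0,-1],[0.25,-0.28,0.07,0.018,-1],[0.25,-0.28,0.07,0.018,-1],[0.25,-0.28,0.07,0.018,-1],[0.25,-0.28,0.07,0.018,-1]],
  ],
  grip_force=40,
)

```text
t: 0.65
eef_pos: [0.6999, -0.0851, 0.2697]
eef_rot: [[0.111, -0.994, -0.002], [-0.994, -0.111, 0.0], [-0.0, 0.002, -1.0]]
contact_force: [0.2, -0.4, 0.6]
width: 0.012
gripper_force: 0.0
```

>>> step_arm(
  moves=[
    [[0,0,-0.1,0,-1],[0,0,-0.2,0,-1],[0,0,-0.2,0,-1],[0,0,-0.2,0,-1]],
  ],
)

```text
t: 1.05
eef_pos: [0.7, -0.0832, 0.2119]
eef_rot: [[0.114, -0.993, -0.0], [-0.993, -0.114, -0.001], [0.001, 0.0, -1.0]]
contact_force: [0.9, 0.3, 0.7]
width: 0.0002
gripper_force: 0.0
```

```bash
python3 - <<'E'
from h import *
o=get_obs();print(o['t'],o['eef_pos'],o['contact_force'],o['width'])
p,d,m=cam('side');cv2.imwrite('pics/s1.png',cv2.resize(p[90:290,180:380],(800,600)[::1] if 0 else (600,600),interpolation=2)[:,:,::-1])
E
```

```text
1.05 [ 0.69996572 -0.08324573  0.21194391] [0.91094192 0.27038809 0.65932012] 0.00017149836286249826
```

View pics/s1.png

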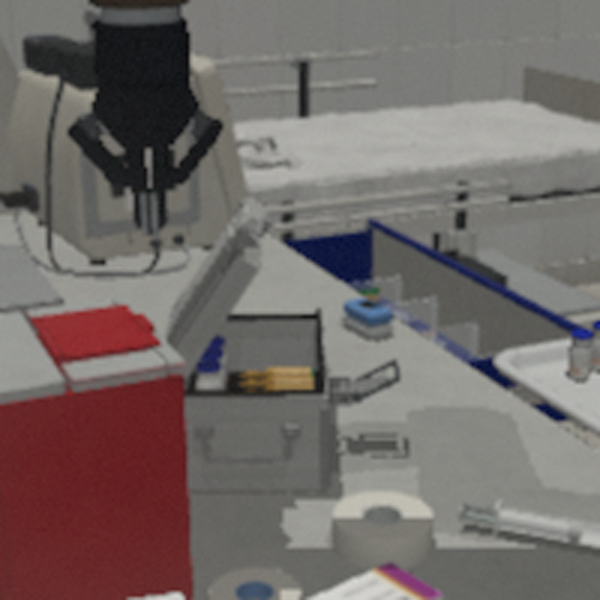

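The side picture shows the shut fingers at about (150,215), behind the lid edge at (255,215). The knuckles flare along the jaw line, so I'll turn the jaw to y for the lever work. Now I swing the lid down along its arc.

>>> step_arm(
  moves=[
    [[-0.1,-0.005,-0.01,0,-1],[-0.15,-0.01,-0.017,0,-1],[-0.18,-0.015,-0.027,0,-1],[-0.215,-0.02,-0.05,0,-1],[-0.25,-0.023,-0.08,0,-1]],
  ],
)

```text
t: 1.6
eef_pos: [0.627, -0.0909, 0.1906]
eef_rot: [[0.114, -0.993, 0.008], [-0.993, -0.114, -0.001], [0.002, -0.008, -1.0]]
contact_force: [1.0, 0.0, 3.4]
width: -0.0002
gripper_force: 1.1
```

>>> step_arm(
  moves=[
    [[-0.04,-0.004,-0.042,0,-1],[-0.07,-0.008,-0.09,0,-1],[-0.09,-0.01,-0.125,0,-1],[-0.1,-0.011,-0.16,0,-1],[-0.11,-0.013,-0.2,0,-1]],
  ],
)

```text
t: 2.1
eef_pos: [0.5926, -0.0947, 0.1275]
eef_rot: [[0.113, -0.994, 0.002], [-0.994, -0.113, 0.0], [0.0, -0.002, -1.0]]
contact_force: [-0.7, 0.0, 1.6]
width: -0.0
gripper_force: 0.5
```

>>> step_arm(
  moves=[
    [[-0.002,0,-0.012,0,-1],[-0.003,0,-0.02,0,-1],[-0.003,0,-0.024,0,-1],[-0.003,0,-0.024,0,-1]],
  ],
)

```text
t: 2.5
eef_pos: [0.5915, -0.0947, 0.1201]
eef_rot: [[0.113, -0.994, 0.0], [-0.994, -0.113, -0.0], [0.0, -0.0, -1.0]]
contact_force: [0.1, 0.6, 0.0]
width: -0.0
gripper_force: 0.0
```

>>> step_arm(
  moves=[
    [[0,0,-0.004,0,-1],[0,0,-0.008,0,-1],[0,0,-0.008,0,-1]],
  ],
)

```text
t: 2.8
eef_pos: [0.5914, -0.0948, 0.118]
eef_rot: [[0.113, -0.994, 0.001], [-0.994, -0.113, -0.0], [0.0, -0.001, -1.0]]
contact_force: [-0.5, -0.2, 0.0]
width: 0.0
gripper_force: 0.3
```

```bash
python3 - <<'E'
from h import *
p,d,m=cam('side');cv2.imwrite('pics/s2.png',cv2.resize(p[170:270,220:340],(720,600),interpolation=2)[:,:,::-1])
E
```

```text
(no output)
```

View pics/s2.png

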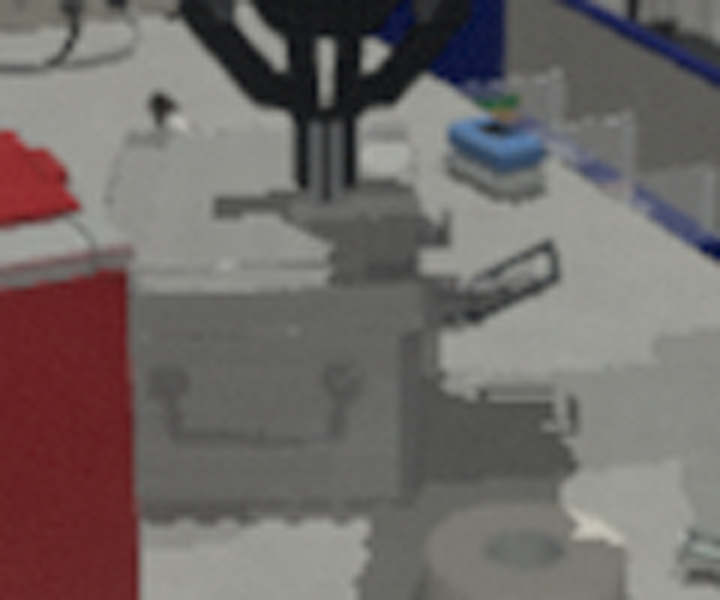

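The picture shows the lid shut under the fingers at (330,190), the keeper at (440,225), and the lever with the folded loop up to (555,265). Next I lift, turn the jaw line to y and move out in front of the latch.

>>> step_arm(
  moves=[
    [[0,0,0.15,0,-1],[0,0,0.27,-0.02,-1],[-0.15,-0.016,0.27,-0.05,-1],[-0.3,-0.03,0.27,-0.08,-1],[-0.455,-0.048,0.27,-0.11,-1]],
  ],
)

```text
t: 3.35
eef_pos: [0.4531, -0.1092, 0.1987]
eef_rot: [[-0.452, -0.892, 0.0], [-0.892, 0.452, 0.0], [-0.0, -0.0, -1.0]]
contact_force: [0.7, 0.1, 0.8]
width: -0.0
gripper_force: 0.0
```

>>> step_arm(
  moves=[
    [[0,0,0,-0.14,-1],[0,0,0,-0.14,-1],[0,0,0,-0.14,-1],[0,0,0,-0.14,-1],[0,0,0,-0.14,-1]],
  ],
)

```text
t: 3.85
eef_pos: [0.4544, -0.1092, 0.1988]
eef_rot: [[-0.939, -0.345, 0.0], [-0.345, 0.939, 0.0], [-0.0, 0.0, -1.0]]
contact_force: [-0.1, 0.8, -0.7]
width: -0.0001
gripper_force: 0.0
```

>>> step_arm(
  moves=[
    [[0,0,0,0,-1],[0,0,0,0,-1],[0,0,0,0,-1]],
  ],
)

```text
t: 4.15
eef_pos: [0.4545, -0.1092, 0.1987]
eef_rot: [[-0.936, -0.353, -0.0], [-0.353, 0.936, 0.0], [0.0, 0.0, -1.0]]
contact_force: [-0.0, 0.2, -0.2]
width: 0.0004
gripper_force: 0.0
```

```bash
python3 - <<'E'
from h import *
o=get_obs();print(o['t'],o['eef_pos'],o['eef_rot'],o['joints'])
p,d,m=cam('scene');P=pts(d,m)
# lid-top heights in case frame, lever/loop profile
c,s=np.cos(.114),np.sin(.114)
q=P-[.6235,-.09,0]; L=np.stack([c*q[...,0]+s*q[...,1],-s*q[...,0]+c*q[...,1],q[...,2]],-1).reshape(-1,3)
L=L[np.isfinite(L).all(1)]
k=L[(abs(L[:,1])<.08)&(L[:,0]>-.06)&(L[:,0]<.06)&(L[:,2]>.08)&(L[:,2]<.13)]
a=np.linalg.lstsq(np.c_[k[:,:2],np.ones(len(k))],k[:,2],rcond=None)[0];print('lid top',a,len(k))
k=L[(abs(L[:,1])<.03)&(L[:,0]>-.14)&(L[:,0]<-.068)&(L[:,2]>.04)&(L[:,2]<.12)]
for x in np.arange(-.14,-.068,.005):
    j=k[abs(k[:,0]-x)<.0025]
    if len(j):print(round(x,3),len(j),j.min(0)[1:].round(3),j.max(0)[1:].round(3))
E
```

```text
4.15 [ 0.45452979 -0.10916619  0.19870413] [[-9.35785143e-01 -3.52570795e-01 -3.26178222e-05]
 [-3.52570796e-01  9.35785142e-01  5.06002117e-05]
 [ 1.26831165e-05  5.88510179e-05 -9.99999998e-01]] [ 1.13141988e-01  1.64917318e-01 -4.41578860e-01 -6.56706035e-05
 -9.64326846e-01 -1.32358399e+00]
lid top [-0.03375816 -0.00059394  0.09823151] 1810
-0.135 15 [-0.024  0.07 ] [0.018 0.072]
-0.13 7 [-0.025  0.068] [0.015 0.07 ]
-0.125 25 [-0.026  0.056] [0.018 0.069]
-0.12 9 [-0.025  0.06 ] [0.019 0.064]
-0.115 16 [-0.025  0.057] [0.017 0.062]
-0.11 19 [-0.024  0.054] [0.02  0.059]
-0.105 22 [-0.023  0.052] [0.021 0.057]
-0.1 27 [-0.024  0.05 ] [0.021 0.057]
-0.095 18 [-0.024  0.048] [0.018 0.055]
-0.09 28 [-0.021  0.045] [0.015 0.088]
-0.085 51 [-0.02   0.044] [0.015 0.09 ]
-0.08 30 [-0.019  0.044] [0.015 0.086]
-0.075 101 [-0.029  0.042] [0.03  0.103]
-0.07 155 [-0.03   0.041] [0.029 0.102]
```

>>> step_arm(
  moves=[
    [[0.0,-0.007,-0.12,-0.02,-1],[0.0,-0.007,-0.25,-0.039,-1],[0.0,-0.007,-0.33,-0.039,-1],[0.0,-0.007,-0.4,-0.039,-1],[0.0,-0.007,-0.4,-0.039,-1]],
  ],
)

```text
t: 4.7
eef_pos: [0.4525, -0.1114, 0.0762]
eef_rot: [[-0.994, -0.113, -0.007], [-0.113, 0.994, -0.0], [0.007, 0.0, -1.0]]
contact_force: [0.2, -0.9, 0.3]
width: -0.0001
gripper_force: 0.0
```

>>> step_arm(
  moves=[
    [[0.033,0.004,0.0,0,-1],[0.06,0.007,0.0,0,-1],[0.09,0.01,0.0,0,-1],[0.09,0.01,0.0,0,-1]],
  ],
)

```text
t: 5.1
eef_pos: [0.4827, -0.1082, 0.0794]
eef_rot: [[-0.994, -0.113, 0.001], [-0.113, 0.994, 0.0], [-0.001, -0.0, -1.0]]
contact_force: [-1.4, -0.1, 1.4]
width: -0.0002
gripper_force: 0.3
```

>>> step_arm(
  moves=[
    [[0.025,0.003,0.028,0,-1],[0.042,0.005,0.045,0,-1],[0.075,0.009,0.062,0,-1],[0.11,0.013,0.073,0,-1],[0.145,0.017,0.073,0,-1]],
  ],
)

```text
t: 5.6
eef_pos: [0.5247, -0.1032, 0.1012]
eef_rot: [[-0.994, -0.113, -0.004], [-0.113, 0.994, -0.0], [0.004, -0.0, -1.0]]
contact_force: [-16.2, -1.7, 12.3]
width: -0.0004
gripper_force: 8.0
```

>>> step_arm(
  moves=[
    [[0,0,0,0,-1],[0,0,0,0,-1]],
  ],
)

```text
t: 5.8
eef_pos: [0.5242, -0.1033, 0.1001]
eef_rot: [[-0.994, -0.113, -0.004], [-0.113, 0.994, -0.0], [0.004, 0.0, -1.0]]
contact_force: [-4.8, 0.2, 2.3]
width: 0.0001
gripper_force: 2.0
```

```bash
python3 - <<'E'
from h import *
p,d,m=cam('side');q=p[180:260,250:350]
p2,d2,m2=cam('scene');q2=p2[190:290,200:300]
cv2.imwrite('pics/s3.png',np.hstack([cv2.resize(q,(400,400),interpolation=2),cv2.resize(q2,(400,400),interpolation=2)])[:,:,::-1])
E
```

```text
(no output)
```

View pics/s3.png

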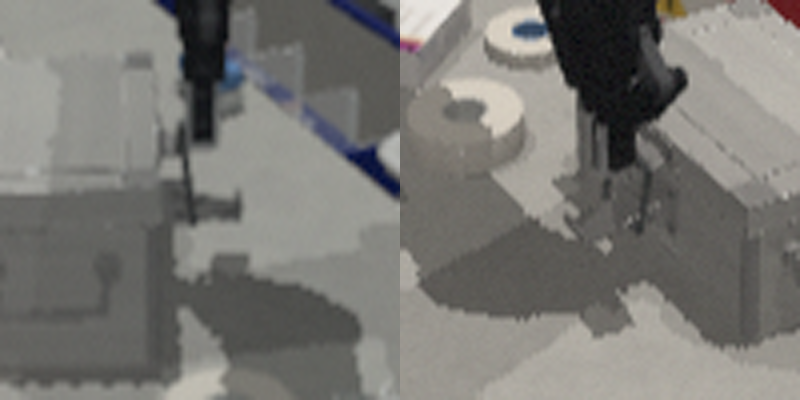

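The left half (side) shows the loop upright and leaning to the lid at (185,170), with the lever about horizontal and its tip at (240,205). With the loop out of the way I can pinch the lever plate from the sides (jaw along y), so I back off and measure.

>>> step_arm(
  moves=[
    [[-0.06,-0.007,0.02,0,-1],[-0.2,-0.023,0.06,0,-1],[-0.3,-0.034,0.2,0,-1],[-0.3,-0.034,0.2,0,-0.06],[-0.3,-0.034,0.2,0,-0.06]],
  ],
)

```text
t: 6.4
eef_pos: [0.4365, -0.1132, 0.1623]
eef_rot: [[-0.994, -0.113, 0.006], [-0.113, 0.994, 0.001], [-0.006, -0.0, -1.0]]
contact_force: [-0.4, 0.1, -1.1]
width: 0.0279
gripper_force: 0.0
```

```bash
cat > prof.py <<'E'
from h import *
def prof(n):
    p,d,m=cam(n);P=pts(d,m)
    c,s=np.cos(.114),np.sin(.114)
    q=P-[.6235,-.092,0]; L=np.stack([c*q[...,0]+s*q[...,1],-s*q[...,0]+c*q[...,1],q[...,2]],-1).reshape(-1,3)
    L=L[np.isfinite(L).all(1)]
    k=L[(abs(L[:,1])<.03)&(L[:,0]>-.135)&(L[:,0]<-.071)&(L[:,2]>.01)&(L[:,2]<.115)]
    for x in np.arange(-.135,-.071,.005):
        j=k[abs(k[:,0]-x)<.0025]
        if len(j):print(n,round(x,3),len(j),j.min(0)[1:].round(3),j.max(0)[1:].round(3),np.percentile(j[:,2],[20,50,80]).round(3))
    return p
E
python3 - <<'E'
from prof import *
o=get_obs();print(o['t'],o['eef_pos'],o['contact_force'])
a=prof('scene');b=prof('side')
cv2.imwrite('pics/s4.png',np.hstack([cv2.resize(b[180:260,250:350],(400,400),interpolation=2),cv2.resize(a[190:290,200:300],(400,400),interpolation=2)])[:,:,::-1])
E
```

```text
6.4 [ 0.43649072 -0.1132166   0.16226285] [-0.37051914  0.09571072 -1.05137082]
scene -0.13 1 [0.002 0.053] [0.002 0.053] [0.053 0.053 0.053]
scene -0.125 20 [-0.014  0.042] [0.01  0.052] [0.045 0.047 0.049]
scene -0.12 14 [-0.014  0.044] [0.011 0.047] [0.045 0.046 0.046]
scene -0.115 18 [-0.012  0.044] [0.011 0.05 ] [0.045 0.045 0.048]
scene -0.11 16 [-0.014  0.043] [0.013 0.049] [0.045 0.047 0.048]
scene -0.105 20 [-0.014  0.044] [0.013 0.05 ] [0.046 0.047 0.048]
scene -0.1 22 [-0.024  0.045] [0.013 0.051] [0.047 0.048 0.049]
scene -0.095 41 [-0.025  0.045] [0.021 0.07 ] [0.048 0.05  0.061]
scene -0.09 75 [-0.024  0.046] [0.022 0.089] [0.051 0.068 0.086]
scene -0.085 36 [-0.02   0.043] [0.017 0.09 ] [0.053 0.056 0.087]
scene -0.08 37 [-0.019  0.045] [0.017 0.086] [0.051 0.057 0.084]
scene -0.075 76 [-0.026  0.023] [0.027 0.104] [0.051 0.083 0.09 ]
side -0.125 11 [-0.009  0.044] [0.016 0.052] [0.045 0.048 0.052]
side -0.12 9 [-0.01   0.045] [0.016 0.047] [0.045 0.046 0.047]
side -0.115 8 [-0.005  0.043] [0.014 0.048] [0.045 0.047 0.047]
side -0.11 7 [-0.007  0.046] [0.013 0.049] [0.047 0.047 0.048]
side -0.105 9 [-0.01   0.045] [0.018 0.049] [0.047 0.049 0.049]
side -0.1 11 [-0.012  0.044] [0.017 0.05 ] [0.047 0.048 0.05 ]
side -0.095 16 [-0.018  0.045] [0.024 0.066] [0.049 0.05  0.056]
side -0.09 35 [-0.019  0.043] [0.026 0.089] [0.052 0.064 0.083]
side -0.085 35 [-0.017  0.042] [0.021 0.09 ] [0.053 0.055 0.085]
side -0.08 29 [-0.017  0.042] [0.021 0.084] [0.048 0.053 0.083]
side -0.075 20 [-0.015  0.043] [0.02  0.087] [0.049 0.069 0.085]
```

View pics/s4.png

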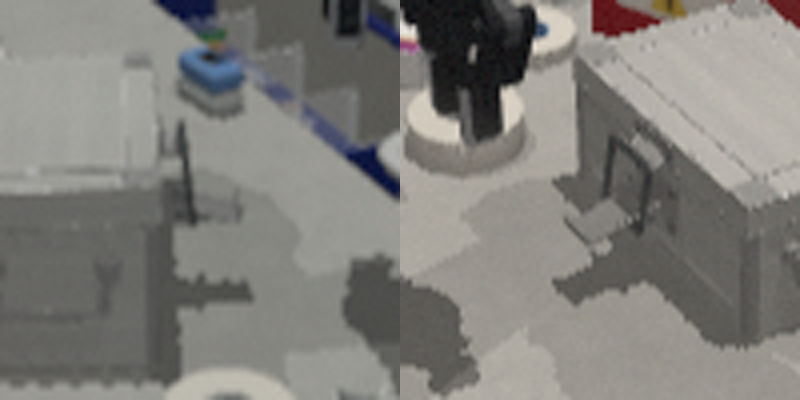

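The loop leans on the keeper's lip at (185,170) left and (628,150) right, and the lever plate is free at about 1.48 rad, with its tip at (595,225). I move over it and pinch.

>>> step_arm(
  moves=[
    [[0.12,0.013,0,0,-0.06],[0.24,0.026,0,0,-0.06],[0.24,0.026,-0.15,0,-0.06],[0.24,0.026,-0.28,0,-0.06],[0.24,0.026,-0.353,0,-0.06]],
  ],
)

```text
t: 7.0
eef_pos: [0.5058, -0.1054, 0.05]
eef_rot: [[-0.994, -0.112, -0.007], [-0.112, 0.994, -0.0], [0.007, 0.001, -1.0]]
contact_force: [-0.2, 0.7, 0.4]
width: 0.0401
gripper_force: 0.0
```

>>> step_arm(
  moves=[
    [[0,0,0,0,-0.06],[0,0,0,0,-1],[0,0,0,0,-1],[0,0,0,0,-1],[0,0,0,0,-1]],
  ],
  grip_force=40,
)

```text
t: 7.5
eef_pos: [0.507, -0.1045, 0.055]
eef_rot: [[-0.994, -0.112, 0.0], [-0.112, 0.994, 0.002], [-0.001, 0.002, -1.0]]
contact_force: [0.0, 4.7, -6.6]
width: 0.0241
gripper_force: 39.5
```

>>> step_arm(
  moves=[
    [[0,0,0.024,0,-1],[0.006,0.001,0.046,0,-1],[0.015,0.002,0.066,0,-1],[0.024,0.003,0.079,0,-1],[0.028,0.003,0.083,0,-1]],
  ],
)

```text
t: 8.0
eef_pos: [0.514, -0.1037, 0.0789]
eef_rot: [[-0.994, -0.112, -0.003], [-0.112, 0.994, 0.002], [0.003, 0.002, -1.0]]
contact_force: [0.7, 4.5, -14.4]
width: 0.0245
gripper_force: 40.0
```

>>> step_arm(
  moves=[
    [[0,0,0,0,-1],[0,0,0,0,-1]],
  ],
)

```text
t: 8.2
eef_pos: [0.5139, -0.1037, 0.0787]
eef_rot: [[-0.994, -0.112, -0.003], [-0.112, 0.994, 0.002], [0.003, 0.002, -1.0]]
contact_force: [0.1, 5.7, -12.1]
width: 0.0241
gripper_force: 40.3
```

```bash
python3 - <<'E'
from prof import *
a=prof('scene');b=prof('side')
cv2.imwrite('pics/s5.png',np.hstack([cv2.resize(b[180:260,250:350],(400,400),interpolation=2),cv2.resize(a[190:290,200:300],(400,400),interpolation=2)])[:,:,::-1])
E
```

```text
scene -0.125 29 [-0.026  0.067] [0.03  0.114] [0.071 0.105 0.11 ]
scene -0.12 129 [-0.029  0.061] [0.023 0.115] [0.072 0.082 0.101]
scene -0.115 52 [-0.029  0.056] [0.018 0.111] [0.076 0.087 0.097]
scene -0.11 47 [-0.028  0.06 ] [0.022 0.111] [0.07  0.08  0.093]
scene -0.105 16 [-0.028  0.059] [-0.017  0.093] [0.072 0.079 0.087]
scene -0.1 6 [-0.023  0.052] [-0.012  0.076] [0.053 0.055 0.057]
scene -0.095 13 [-0.023  0.05 ] [-0.013  0.066] [0.052 0.055 0.059]
scene -0.09 21 [-0.024  0.044] [0.02 0.09] [0.052 0.072 0.081]
scene -0.085 23 [-0.02   0.044] [0.007 0.087] [0.049 0.053 0.056]
scene -0.08 11 [-0.017  0.046] [0.014 0.084] [0.049 0.051 0.058]
scene -0.075 52 [-0.03   0.022] [0.017 0.095] [0.047 0.055 0.07 ]
side -0.12 26 [-0.016  0.062] [0.023 0.111] [0.073 0.082 0.092]
side -0.115 26 [-0.01  0.06] [0.029 0.099] [0.07  0.08  0.092]
side -0.11 27 [-0.013  0.062] [0.029 0.099] [0.07  0.081 0.093]
side -0.105 28 [-0.012  0.056] [0.03  0.099] [0.068 0.08  0.09 ]
side -0.1 34 [-0.019  0.052] [0.022 0.108] [0.059 0.076 0.089]
side -0.095 19 [-0.019  0.053] [0.027 0.105] [0.056 0.057 0.064]
side -0.09 34 [-0.018  0.043] [0.026 0.086] [0.052 0.064 0.076]
side -0.085 38 [-0.015  0.043] [0.024 0.094] [0.053 0.056 0.093]
side -0.08 30 [-0.014  0.043] [0.02  0.084] [0.049 0.054 0.083]
side -0.075 18 [-0.016  0.044] [0.02  0.087] [0.048 0.055 0.086]
```

View pics/s5.png

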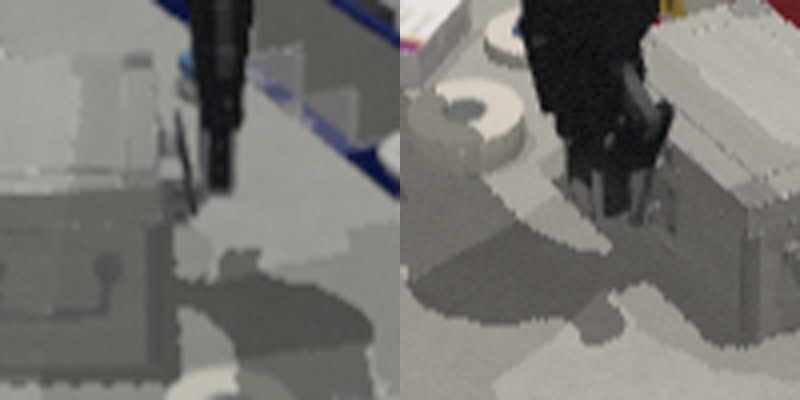

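```bash
python3 - <<'E'
from h import *
m=camera_model('side');f=210/np.tan(np.radians(m['fovy'])/2);R=cv2.Rodrigues(np.array(m['rvec']))[0];t=np.array(m['tvec']).ravel();C=-R.T@t
c,s=np.cos(.114),np.sin(.114);n=np.array([-s,c,0]);o=np.array([.6235,-.092,0])
def loc(u,v,yl):
    d=R.T@np.array([(u-m['cx'])/f,(v-m['cy'])/f,1]);k=(yl-n@(C-o))/(n@d);q=C+k*d-o
    return (np.array([c*q[0]+s*q[1],-s*q[0]+c*q[1],q[2]])).round(4)
for nm,u,v in [('old top',295.75,204.6),('old bot',297.5,224),('new top',294.5,202),('new bot',298.75,222.4)]: print(nm,loc(u,v,.02))
o_=get_obs();print(o_['eef_pos'],o_['contact_force'])
E
```

```text
old top [-0.0895  0.02    0.1011]
old bot [-0.0946  0.02    0.047 ]
new top [-0.0863  0.02    0.1082]
new bot [-0.0978  0.02    0.0515]
[ 0.51390555 -0.10367888  0.07875703] [ -0.4924296    6.12736244 -11.12961255]
```

>>> step_arm(
  moves=[
    [[0.004,0.0005,0.006,0,-1],[0.01,0.001,0.014,0,-1],[0.012,0.001,0.017,0,-1],[0.012,0.001,0.017,0,-1],[0.012,0.001,0.017,0,-1]],
  ],
)

```text
t: 8.8
eef_pos: [0.5177, -0.1033, 0.084]
eef_rot: [[-0.994, -0.111, -0.003], [-0.111, 0.994, 0.002], [0.003, 0.002, -1.0]]
contact_force: [-0.3, 5.8, -11.2]
width: 0.0237
gripper_force: 39.8
```

```bash
python3 - <<'E'
from prof import *
b=camera('side')[0];a=camera('scene')[0]
cv2.imwrite('pics/s6.png',np.hstack([cv2.resize(b[190:240,270:320],(400,400),interpolation=2),cv2.resize(a[200:270,230:300],(400,400),interpolation=2)])[:,:,::-1])
E
```

```text
(no output)
```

View pics/s6.png

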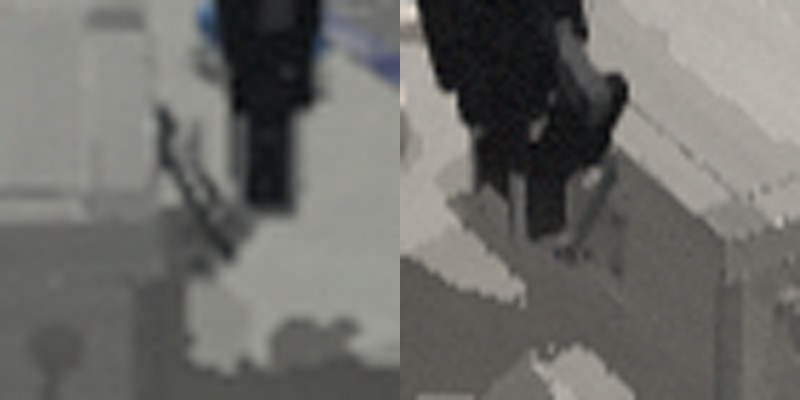

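The side half shows the loop leaning well in, from (230,250) to (160,110), about 0.46 rad. That puts the crossbar past the lip and in the trough. Now I lower the lever along its arc with the pinch.

>>> step_arm(
  moves=[
    [[-0.019,-0.002,-0.02,0,-1],[-0.034,-0.004,-0.049,0,-1],[-0.039,-0.004,-0.071,0,-1],[-0.039,-0.004,-0.092,0,-1],[-0.037,-0.004,-0.109,0,-1]],
  ],
)

```text
t: 9.4
eef_pos: [0.5084, -0.1044, 0.0556]
eef_rot: [[-0.993, -0.114, 0.002], [-0.114, 0.993, 0.001], [-0.003, 0.001, -1.0]]
contact_force: [-8.6, 10.0, 15.3]
width: 0.0238
gripper_force: 54.3
```

>>> step_arm(
  moves=[
    [[0,0,0,0,-1],[0.001,0,-0.005,0,-1],[0.002,0,-0.01,0,-1]],
  ],
)

```text
t: 9.7
eef_pos: [0.5087, -0.1044, 0.0528]
eef_rot: [[-0.993, -0.114, 0.002], [-0.114, 0.993, 0.001], [-0.002, 0.001, -1.0]]
contact_force: [-9.9, 11.0, 17.3]
width: 0.0242
gripper_force: 55.5
```

```bash
python3 - <<'E'
from prof import *
b=camera('side')[0]
g=b[195:240,270:320].max(2)
for v in range(195,232,2): print(v,[int(x) for x in b[v,284:308].max(1)])
o=get_obs();print(o['contact_force'],o['moment'])
E
```

```text
195 [147, 144, 145, 147, 138, 145, 155, 153, 154, 145, 133, 113, 91, 86, 88, 69, 33, 27, 25, 20, 21, 30, 37, 46]
197 [146, 146, 147, 143, 135, 142, 150, 152, 148, 136, 116, 105, 116, 113, 107, 81, 31, 26, 23, 22, 22, 26, 36, 45]
199 [146, 145, 145, 147, 143, 144, 151, 150, 151, 148, 128, 102, 87, 85, 96, 72, 27, 23, 26, 23, 24, 23, 38, 51]
201 [146, 145, 144, 144, 140, 145, 154, 152, 151, 153, 153, 151, 151, 146, 130, 91, 40, 29, 25, 24, 24, 25, 38, 49]
203 [144, 143, 142, 146, 133, 120, 137, 152, 152, 153, 151, 153, 152, 153, 153, 136, 86, 26, 27, 23, 21, 25, 38, 44]
205 [143, 143, 141, 143, 154, 136, 124, 124, 97, 111, 123, 137, 149, 150, 148, 149, 110, 37, 26, 25, 24, 23, 33, 39]
207 [143, 141, 141, 141, 144, 120, 96, 89, 73, 83, 112, 140, 150, 151, 150, 152, 118, 53, 24, 29, 25, 23, 24, 25]
209 [142, 142, 141, 142, 142, 115, 89, 91, 71, 73, 95, 133, 152, 151, 150, 149, 141, 101, 36, 24, 21, 26, 28, 25]
211 [141, 141, 141, 139, 133, 109, 94, 99, 79, 59, 65, 104, 140, 150, 150, 152, 152, 115, 40, 28, 21, 22, 25, 24]
213 [134, 131, 132, 130, 132, 132, 141, 149, 136, 94, 66, 78, 124,
[... 421 characters left out ...]
5, 82, 84, 82, 78, 61, 80, 89, 74, 72, 69, 80, 76, 43, 32, 26, 26]
223 [101, 100, 100, 99, 100, 102, 95, 83, 84, 76, 68, 69, 67, 55, 51, 70, 86, 81, 86, 77, 45, 26, 35, 35]
225 [100, 100, 95, 91, 89, 83, 80, 80, 78, 103, 120, 121, 118, 102, 92, 121, 135, 133, 113, 71, 35, 28, 22, 26]
227 [102, 100, 92, 79, 79, 78, 79, 80, 79, 112, 137, 137, 136, 136, 136, 135, 135, 132, 116, 92, 80, 74, 74, 74]
229 [98, 97, 90, 78, 79, 77, 78, 82, 80, 113, 136, 135, 137, 137, 136, 137, 134, 137, 135, 135, 134, 134, 130, 130]
231 [99, 99, 92, 81, 82, 75, 80, 81, 80, 103, 126, 135, 137, 136, 134, 136, 135, 135, 136, 135, 127, 101, 77, 88]
[-9.41643056 10.81622714 16.0859549 ] [3.20242204 2.1149345  0.04599648]
```

The resistance (16 N down) and the loop's lean show that it is hooked in. I release, lift, close and go on with the shut fingertips.

>>> step_arm(
  moves=[
    [[0,0,0.01,0,0],[0,0,0.013,0,0],[-0.007,0,0.1,0,0],[-0.007,0,0.2,0,0],[-0.007,0,0.2,0,-1]],
  ],
)

```text
t: 10.25
eef_pos: [0.5101, -0.106, 0.1138]
eef_rot: [[-0.993, -0.114, 0.01], [-0.114, 0.993, -0.001], [-0.01, -0.002, -1.0]]
contact_force: [0.6, 0.3, -0.4]
width: 0.0294
gripper_force: 0.0
```

>>> step_arm(
  moves=[
    [[0,0,0,0,-1],[0,0,0,0,-1],[0,0,0,0,-1],[0,0,0,0,-1]],
  ],
)

```text
t: 10.65
eef_pos: [0.5061, -0.1057, 0.1082]
eef_rot: [[-0.994, -0.113, -0.002], [-0.113, 0.994, -0.0], [0.002, -0.0, -1.0]]
contact_force: [0.3, -0.1, 0.8]
width: -0.0001
gripper_force: 0.0
```

```bash
python3 - <<'E'
from prof import *
o=get_obs();print(o['eef_pos'],o['contact_force'],o['width'])
prof('scene');prof('side')
E
```

```text
[ 0.50610437 -0.10568668  0.10824074] [ 0.3411153  -0.10616488  0.80241465] -6.854578902791346e-05
scene -0.13 33 [-0.009  0.049] [0.009 0.114] [0.097 0.103 0.11 ]
scene -0.125 47 [-0.019  0.042] [0.013 0.115] [0.048 0.096 0.109]
scene -0.12 29 [-0.016  0.043] [0.013 0.114] [0.045 0.047 0.106]
scene -0.115 34 [-0.016  0.042] [0.012 0.115] [0.045 0.048 0.102]
scene -0.11 21 [-0.015  0.046] [0.01  0.114] [0.046 0.047 0.098]
scene -0.105 20 [-0.013  0.043] [0.013 0.05 ] [0.047 0.048 0.049]
scene -0.1 20 [-0.013  0.043] [0.011 0.051] [0.047 0.049 0.049]
scene -0.095 30 [-0.023  0.045] [0.021 0.056] [0.048 0.049 0.052]
scene -0.09 53 [-0.023  0.044] [0.022 0.085] [0.049 0.053 0.061]
scene -0.085 69 [-0.023  0.043] [0.022 0.09 ] [0.053 0.079 0.084]
scene -0.08 32 [-0.022  0.045] [0.025 0.087] [0.052 0.083 0.085]
scene -0.075 81 [-0.027  0.025] [0.027 0.097] [0.052 0.083 0.088]
side -0.13 5 [0.006 0.103] [0.009 0.114] [0.106 0.109 0.112]
side -0.125 28 [-0.009  0.045] [0.016 0.115] [0.049 0.095 0.107]
side -0.12 24 [-0.014  0.043] [0.015 0.114] [0.045 0.099 0.109]
side -0.115 26 [-0.008  0.044] [0.016 0.114] [0.047 0.097 0.107]
side -0.11 24 [-0.004  0.047] [0.015 0.114] [0.048 0.099 0.109]
side -0.105 10 [-0.009  0.044] [0.016 0.05 ] [0.047 0.048 0.049]
side -0.1 12 [-0.009  0.045] [0.016 0.05 ] [0.047 0.048 0.049]
side -0.095 15 [-0.015  0.045] [0.024 0.053] [0.047 0.049 0.051]
side -0.09 24 [-0.018  0.043] [0.025 0.069] [0.049 0.054 0.06 ]
side -0.085 37 [-0.02   0.041] [0.026 0.089] [0.052 0.064 0.083]
side -0.08 36 [-0.019  0.043] [0.027 0.087] [0.049 0.056 0.085]
side -0.075 19 [-0.015  0.044] [0.02  0.087] [0.048 0.055 0.086]
```

>>> step_arm(
  moves=[
    [[0,0,-0.08,0,-1],[0,0,-0.113,0,-1],[0,0,-0.137,0,-1],[0,0,-0.16,0,-1],[0,0,-0.175,0,-1]],
  ],
)

```text
t: 11.25
eef_pos: [0.5074, -0.1055, 0.0568]
eef_rot: [[-0.994, -0.114, 0.002], [-0.114, 0.994, -0.0], [-0.002, -0.0, -1.0]]
contact_force: [-1.2, 0.9, 8.2]
width: 0.0
gripper_force: 3.2
```

>>> step_arm(
  moves=[
    [[0,0,-0.01,0,-1],[0,0,-0.02,0,-1],[0,0,-0.02,0,-1]],
  ],
)

```text
t: 11.55
eef_pos: [0.508, -0.1055, 0.0514]
eef_rot: [[-0.994, -0.114, 0.004], [-0.114, 0.994, -0.0], [-0.003, -0.0, -1.0]]
contact_force: [0.4, 0.1, 3.7]
width: 0.0
gripper_force: 1.3
```

>>> step_arm(
  moves=[
    [[0.013,0.0015,-0.007,0,-1],[0.02,0.002,-0.009,0,-1],[0.03,0.003,-0.009,0,-1],[0.03,0.003,-0.009,0,-1]],
  ],
)

```text
t: 11.95
eef_pos: [0.5136, -0.1049, 0.0467]
eef_rot: [[-0.994, -0.112, -0.005], [-0.112, 0.994, 0.0], [0.005, 0.001, -1.0]]
contact_force: [-4.7, -0.8, -0.5]
width: -0.0004
gripper_force: 1.6
```

```bash
python3 - <<'E'
from prof import *
prof('scene');prof('side')
E
```

```text
scene -0.13 31 [-0.021  0.094] [0.016 0.115] [0.097 0.105 0.109]
scene -0.125 105 [-0.027  0.032] [0.028 0.115] [0.071 0.084 0.102]
scene -0.12 114 [-0.03  0.03] [0.03  0.115] [0.044 0.066 0.092]
scene -0.115 35 [-0.028  0.019] [-0.001  0.11 ] [0.039 0.056 0.093]
scene -0.11 40 [-0.029  0.017] [0.    0.112] [0.02  0.046 0.081]
scene -0.105 27 [-0.018  0.017] [0.004 0.097] [0.022 0.04  0.073]
scene -0.1 12 [-0.015  0.021] [0.004 0.072] [0.027 0.031 0.034]
scene -0.095 27 [-0.019  0.029] [0.004 0.049] [0.035 0.04  0.042]
scene -0.09 32 [-0.026  0.035] [0.003 0.061] [0.042 0.046 0.052]
scene -0.085 16 [-0.024  0.043] [-0.007  0.07 ] [0.051 0.054 0.063]
scene -0.08 6 [-0.02   0.045] [-0.015  0.062] [0.047 0.052 0.055]
scene -0.075 39 [-0.023  0.037] [0.008 0.095] [0.045 0.064 0.088]
side -0.125 9 [0.013 0.093] [0.02  0.115] [0.101 0.11  0.112]
side -0.12 16 [0.005 0.03 ] [0.03  0.113] [0.038 0.052 0.073]
side -0.115 32 [-0.005  0.021] [0.03  0.114] [0.035 0.05  0.062]
side -0.11 34 [-0.011  0.018] [0.03  0.082] [0.022 0.045 0.058]
side -0.105 34 [-0.003  0.018] [0.029 0.079] [0.027 0.045 0.06 ]
side -0.1 47 [-0.009  0.025] [0.03  0.114] [0.032 0.051 0.094]
side -0.095 25 [-0.01   0.033] [0.019 0.115] [0.036 0.096 0.106]
side -0.09 19 [-0.015  0.036] [0.023 0.056] [0.043 0.051 0.052]
side -0.085 35 [-0.015  0.039] [0.026 0.086] [0.052 0.063 0.08 ]
side -0.08 35 [-0.016  0.044] [0.026 0.083] [0.049 0.055 0.082]
side -0.075 19 [-0.017  0.043] [0.019 0.085] [0.047 0.055 0.083]
```

>>> step_arm(
  moves=[
    [[0.01,0.001,0,0,-1],[0.02,0.002,0,0,-1],[0.03,0.003,0,0,-1],[0.03,0.003,0,0,-1]],
  ],
)

```text
t: 12.45
eef_pos: [0.5241, -0.1038, 0.0481]
eef_rot: [[-0.994, -0.113, -0.002], [-0.113, 0.994, -0.0], [0.002, 0.0, -1.0]]
contact_force: [-4.5, -0.4, 3.0]
width: -0.0002
gripper_force: 2.6
```

>>> step_arm(
  moves=[
    [[-0.05,-0.006,0,0,-1],[-0.15,-0.017,0.02,0,-1],[-0.3,-0.034,0.2,0,-1],[-0.3,-0.034,0.4,0,-1],[-0.3,-0.034,0.4,0,-1]],
  ],
)

```text
t: 12.95
eef_pos: [0.437, -0.114, 0.1723]
eef_rot: [[-0.993, -0.114, 0.01], [-0.114, 0.993, -0.0], [-0.01, -0.001, -1.0]]
contact_force: [1.5, -0.1, -0.3]
width: 0.0001
gripper_force: 0.0
```

```bash
python3 - <<'E'
from prof import *
o=get_obs();print(o['eef_pos'],o['contact_force'])
prof('scene');prof('side')
p,d,m=cam('scene');P=pts(d,m)
c,s=np.cos(.114),np.sin(.114)
q=P-[.6235,-.092,0]; L=np.stack([c*q[...,0]+s*q[...,1],-s*q[...,0]+c*q[...,1],q[...,2]],-1).reshape(-1,3)
L=L[np.isfinite(L).all(1)]
k=L[(abs(L[:,1])<.08)&(abs(L[:,0])<.06)&(L[:,2]>.08)&(L[:,2]<.13)]
print('lid',np.linalg.lstsq(np.c_[k[:,:2],np.ones(len(k))],k[:,2],rcond=None)[0],len(k))
E
```

```text
[ 0.43698421 -0.11400317  0.17230445] [ 1.51469501 -0.11986516 -0.31082692]
scene -0.095 3 [-0.015  0.011] [0.012 0.048] [0.011 0.011 0.033]
scene -0.09 59 [-0.02  0.01] [0.018 0.057] [0.021 0.046 0.053]
scene -0.085 123 [-0.025  0.01 ] [0.019 0.088] [0.027 0.052 0.08 ]
scene -0.08 40 [-0.022  0.044] [0.022 0.085] [0.055 0.069 0.081]
scene -0.075 95 [-0.027  0.037] [0.026 0.1  ] [0.051 0.081 0.088]
side -0.09 22 [-0.013  0.01 ] [0.018 0.056] [0.011 0.047 0.053]
side -0.085 52 [-0.013  0.012] [0.026 0.087] [0.029 0.053 0.079]
side -0.08 37 [-0.017  0.043] [0.026 0.085] [0.049 0.067 0.082]
side -0.075 20 [-0.014  0.043] [0.02  0.085] [0.049 0.068 0.083]
lid [-1.67366704e-02  1.57449060e-05  9.72643776e-02] 1849
```

```bash
python3 - <<'E'
from h import *
c,s=np.cos(.114),np.sin(.114)
A=[]
for n in ['scene','side']*6:
    p,d,m=cam(n);P=pts(d,m)
    q=P-[.6235,-.092,0]; L=np.stack([c*q[...,0]+s*q[...,1],-s*q[...,0]+c*q[...,1],q[...,2]],-1).reshape(-1,3)
    L=L[np.isfinite(L).all(1)]
    k=L[(abs(L[:,1])<.08)&(abs(L[:,0])<.055)&(L[:,2]>.09)&(L[:,2]<.105)]
    a=np.linalg.lstsq(np.c_[k[:,:2],np.ones(len(k))],k[:,2],rcond=None)[0];A.append(a)
    lv=L[(abs(L[:,1])<.008)&(L[:,0]<-.07)&(L[:,0]>-.1)&(L[:,2]>.02)&(L[:,2]<.045)]
    kp=L[(abs(L[:,1])<.012)&(L[:,0]<-.07)&(L[:,0]>-.1)&(L[:,2]>.07)&(L[:,2]<.1)]
    wr=L[(abs(abs(L[:,1])-.02)<.003)&(L[:,0]<-.073)&(L[:,0]>-.1)&(L[:,2]>.05)]
    print(n,a.round(4),'lever slope',np.polyfit(lv[:,2],lv[:,0],1).round(3),len(lv),'wire x',np.median(wr[:,0]).round(4),'zmax',np.percentile(wr[:,2],97).round(4),len(wr))
    np.save(n+'_k.npy',kp)
E
```

```text
scene [-0.0173  0.0009  0.0974] lever slope [ 0.368 -0.097] 34 wire x -0.0815 zmax 0.0838 46
side [-0.0155 -0.0006  0.0982] lever slope [-0.019 -0.083] 2 wire x -0.0801 zmax 0.0836 21
scene [-0.0178  0.0015  0.0973] lever slope [ 0.097 -0.086] 33 wire x -0.0808 zmax 0.0861 44
side [-0.0146 -0.0001  0.0981] lever slope [-0.037 -0.083] 2 wire x -0.0827 zmax 0.0856 23
scene [-0.0168  0.0005  0.0973] lever slope [ 0.04  -0.085] 33 wire x -0.0821 zmax 0.0861 40
side [-0.015   0.0009  0.0981] lever slope [-1.827 -0.042] 1 wire x -0.0826 zmax 0.0831 25
scene [-0.0188 -0.0001  0.0973] lever slope [ 0.055 -0.085] 32 wire x -0.0819 zmax 0.0879 43
side [-0.0156 -0.0005  0.0981] lever slope [-1.773 -0.042] 1 wire x -0.0802 zmax 0.0834 25
scene [-0.0192  0.0016  0.0974] lever slope [ 0.169 -0.09 ] 29 wire x -0.083 zmax 0.0852 43
side [-0.0158 -0.0006  0.0982] lever slope [-1.799 -0.042] 1 wire x -0.0802 zmax 0.0837 23
scene [-0.0156 -0.      0.0974] lever slope [ 0.156 -0.088] 35 wire x -0.0815 zmax 0.0849 43
side [-0.0141  0.0001  0.0981] lever slope [-0.003 -0.083] 2 wire x -0.0827 zmax 0.083 28<stdin>:13: RankWarning: Polyfit may be poorly conditioned
<stdin>:13: RankWarning: Polyfit may be poorly conditioned
<stdin>:13: RankWarning: Polyfit may be poorly conditioned
```

```bash
python3 - <<'E'
from h import *
c,s=np.cos(.114),np.sin(.114)
for n in ['scene','side','scene','side']:
    p,d,m=cam(n);P=pts(d,m)
    q=P-[.6235,-.092,0]; L=np.stack([c*q[...,0]+s*q[...,1],-s*q[...,0]+c*q[...,1],q[...,2]],-1).reshape(-1,3)
    L=L[np.isfinite(L).all(1)]
    k=L[(abs(L[:,0])<.2)&(abs(L[:,1])<.3)&(abs(L[:,2])<.008)&((abs(L[:,1])>.11)|(abs(L[:,0])>.1))]
    for _ in range(3):
        a=np.linalg.lstsq(np.c_[k[:,:2],np.ones(len(k))],k[:,2],rcond=None)[0];r=k[:,2]-np.c_[k[:,:2],np.ones(len(k))]@a;k=k[abs(r)<2*r.std()]
    lv=L[(abs(L[:,1])<.011)&(L[:,0]<-.07)&(L[:,0]>-.1)&(L[:,2]>.014)&(L[:,2]<.05)]
    print(n,'table',a.round(4),len(k));
    for z in (.017,.023,.029,.035,.041,.047):
        j=lv[abs(lv[:,2]-z)<.003]; print(z,len(j),np.median(j[:,0]).round(4) if len(j) else '')
E
```

```text
scene table [-0.0009 -0.0001 -0.0008] 13941
0.017 15 -0.0863
0.023 9 -0.0865
0.029 13 -0.0871
0.035 12 -0.0868
0.041 9 -0.0857
0.047 12 -0.0882
side table [ 0.0003  0.0011 -0.0001] 4745
0.017 2 -0.0836
0.023 2 -0.0835
0.029 0 
0.035 0 
0.041 0 
0.047 0 
scene table [-0.0011 -0.0002 -0.0008] 13899
0.017 13 -0.0868
0.023 13 -0.0866
0.029 12 -0.0871
0.035 12 -0.0871
0.041 8 -0.0867
0.047 14 -0.0809
side table [ 0.0003  0.0011 -0.0001] 4739
0.017 1 -0.0836
0.023 2 -0.0835
0.029 1 -0.0833
0.035 0 
0.041 0 
0.047 1 -0.0759
```

```bash
python3 - <<'E'
from h import *
c,s=np.cos(.114),np.sin(.114)
for n in ['scene','side']:
    M=[]
    for _ in range(5):
        p,d,m=cam(n);P=pts(d,m)
        q=P-[.6235,-.092,0]; M.append(np.stack([c*q[...,0]+s*q[...,1],-s*q[...,0]+c*q[...,1],q[...,2]],-1).reshape(-1,3))
    L=np.vstack(M);L=L[np.isfinite(L).all(1)]
    for y0,y1 in ((-.085,-.03),(-.03,.03),(.03,.085)):
        row=[]
        for x in np.arange(-.07,.075,.01):
            j=L[(L[:,1]>y0)&(L[:,1]<y1)&(abs(L[:,0]-x)<.005)&(L[:,2]>.088)&(L[:,2]<.11)]
            row.append(round(1000*np.median(j[:,2]),1) if len(j)>5 else None)
        print(n,y0,row)
E
```

```text
scene -0.085 [np.float64(95.8), np.float64(97.1), np.float64(97.7), np.float64(98.0), np.float64(97.7), np.float64(97.7), np.float64(97.5), np.float64(97.5), np.float64(97.2), np.float64(97.3), np.float64(97.1), np.float64(96.7), np.float64(95.5), np.float64(95.2), None]
scene -0.03 [np.float64(95.5), np.float64(96.9), np.float64(97.8), np.float64(98.2), np.float64(98.0), np.float64(98.0), np.float64(97.8), np.float64(97.6), np.float64(97.6), np.float64(97.6), np.float64(97.3), np.float64(97.0), np.float64(95.4), np.float64(95.0), None]
scene 0.03 [np.float64(95.7), np.float64(96.7), np.float64(97.6), np.float64(97.9), np.float64(97.8), np.float64(97.7), np.float64(97.4), np.float64(97.6), np.float64(97.3), np.float64(97.2), np.float64(96.9), np.float64(96.5), np.float64(95.4), np.float64(95.3), None]
side -0.085 [np.float64(97.7), np.float64(97.4), np.float64(98.1), np.float64(98.7), np.float64(98.5), np.float64(98.6), np.float64(98.4), np.float64(97.9), np.float64(98.1), np.float64(97.9), np.float64(97.9), np.float64(97.8), np.float64(96.4), np.float64(96.2), None]
side -0.03 [np.float64(97.4), np.float64(97.4), np.float64(98.3), np.float64(98.8), np.float64(98.7), np.float64(98.6), np.float64(98.6), np.float64(98.5), np.float64(98.5), np.float64(98.1), np.float64(98.1), np.float64(97.7), np.float64(96.0), np.float64(96.1), None]
side 0.03 [np.float64(97.7), np.float64(97.6), np.float64(98.1), np.float64(98.7), np.float64(98.7), np.float64(98.6), np.float64(98.6), np.float64(98.3), np.float64(98.3), np.float64(98.1), np.float64(97.8), np.float64(97.7), np.float64(96.4), None, None]
```

```bash
python3 -c "
from bench import *
print(sign_off())"
```

```text
the job is handed in; nothing more can be done
None
```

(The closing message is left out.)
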